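Prime the bench lubrication pump

TASK

Prime the hand lubrication pump: with the fingertips, press its yellow palm pad fully down and let it spring fully up again, stroke after stroke, until the red indicator pin beside it stands fully out and the green band at its foot shows; then let the pad come up and leave the pump. Only push the pad: do not touch the indicator pin, do not pick anything up, and leave the gear, the bearing and the red bottle where they stand.

Things in the scene. Friction and masses are not known exactly. Their poses are not given: they have to be found in the camera images.
- pump: grey hand pump bolted to the bench, immovable; base plate 110 x 235 x 10 mm. Origin: on the bench under the plunger's axis; z up. Along its y axis: barrel (62 mm across, 84 high) at y = 0, pin housing (36 mm square, top of brass gland at z = 70) at y = -80 mm with an outlet stub towards -x, white reservoir with black lid (62 mm across, 76 high) at y = +86 mm. Place and yaw vary.
- pad_top (a point): centre of the flat top of the yellow round palm pad, 90 mm across and 14 mm thick, on a steel rod; 126 mm above the bench when up. Moves straight down with the plunger.
- plunger (a joint): how far the pad is pushed down, m: 0 up, 0.022 fully down on its stop. A spring pushes it back: about 5 N to start it, 10 to 15 N on the way down; it comes up by itself in under 0.5 s when released.
- indicator_pin (a joint): how far the pin is out, m: 0.002 to 0.022 at the start, 0.048 fully out. A ratchet lifts it 0.008 per full stroke (the first may differ), over the lower part of the stroke; it stays there, within 0.001. A stroke not pressed to the stop, or not begun with the pad fully up, lifts it less or not at all. 3 to 5 full strokes are needed; more do no harm.
- pin_tip (a point): top of the red indicator pin, 12 mm thick, on the pump's y axis at y = -80 mm; 6 mm above its gland at joint value 0. An 8 mm green band round the foot of the pin is fully clear of the gland only when the pin is fully out.
- gear: loose steel spur gear lying flat, 65 mm across, 24 mm high, on the -x side of the pump; bystander. Origin: centre of its underside.
- bearing: loose ball bearing lying flat, 62 mm across, 16 mm high, on the -x side of the pump; bystander. Origin: centre of its underside.
- glue_bottle: small loose red bottle with a black cap, 36 mm wide, 96 mm high, standing beyond the pin housing; bystander. Origin: centre of its underside.

How it is judged:
By the outcome, as a careful person would: the job done as asked, in the order asked, and still so for the second after the job is handed in, with the robot touching nothing.
It also fails if it takes over 48 s, if anything falls off the work surface, if the arm or the gripper's body presses on something with over 40 N, if the wrist force passes 120 N, or if a joint passes its speed limit or range.

ROBOT

A 6-joint arm with a two-finger parallel gripper is mounted at the origin on a cart in front of the work surface, level with it; the furniture and walls round the work are solid. World frame = base frame: x ahead of the robot, y to its left, z up, the work surface at z = 0. Lengths are in m, angles in degrees, forces in N, time in s.
With the tool pointing down it reaches from about 0.25 to 0.725 m from the base axis. Payload 9.7 kg.
Tool frame: the origin (TCP) lies between the finger pads; the fingertips stand 19 mm ahead of it and the grasp point (between the pads) is the TCP; z points along the fingers, y is the line along which they close (so a half turn about z gives the same grasp; the last joint's range is limited). The gripper opens to 85 mm and grips with 20 to 120 N. Pads are 22 mm wide; open, the fingers measure 114 mm over their backs; the gripper's body (76 mm by 85 mm) begins 54 mm behind the grasp point. The pads swing forward as they close: fully open they stand 13 mm farther back than shut.
Start: joints at [-73.969, 4.979, 10.078, 95.1, 0, 90], TCP at [0.152, -0.529, 0.227] pointing down, gripper open.
Joint ranges: [-179.16, 179.16], [-48.56, 103.87], [-65.8, 70.77], [-126.05, 130.52], [-82.76, 87.17], [-180, 180]. Speed limits (degrees/s): [127.2, 127.2, 147.25, 180, 180, 180].

INTERFACE

Orientations are given as [roll, pitch, yaw] about the fixed x, y, z axes, in that order (R = Rz(yaw) Ry(pitch) Rx(roll)).
In Python, from workcell import telemetry, camera, calibration, workorder gives the robot as it stands.
- The arm moves only by the tool play_rows, never from a script. Its argument "increments" is a list of rows, each a list of 3 entries, a list of its own where there are three numbers: the shift along the tool's x, y, z in mm, then the turn, a rotation vector about the tool's x, y, z in degrees, then the closure, from 0 (fully open) to 1 (shut). In form: [[[x, y, z], [ax, ay, az], jaw], ...]. A call has 1 to 20 rows; each row is the pose to reach, as a shift and turn from the pose commanded when the call began, along the tool's axes at that moment; what a row does not reach only later rows make up. A row lasts 1/10 s, in which the tool goes at most 50 mm and 8.59 degrees, less where a joint would pass 70% of its speed; a pose out of reach is approached as far as the arm can. A call with a gripper value outside its range is refused whole. The fingers move at their own pace and stop on an object; "grip_force" is the grip in N (left out, the last holds). Time passes only in rows, so rows that repeat a pose let the fingers close. It gives the time, the measured TCP pose, the force, the opening and the grip force at its end, in the units of the state.
- telemetry.get_obs(): the state, without advancing time (a new reading comes with each control period).
- camera(name): name is "side" or "top"; returns (picture, depth): 420x560x3 uint8, red, green, blue; 420x560 float32, m along the optical axis (not along the pixel's ray), 0 where there is no reading.
- calibration(name): a dict with "vertical_fov" (degrees; the focal length in pixels is half the picture's height over the tangent of half this angle, whatever the lens; pixels are square), "cx", "cy" (the principal point, pixels), "k1" (the pictures are not rectified: a ray, as slopes to the right and down, at radius r is drawn at 1 + k1 r^2 times it, then the intrinsics apply), "rvec" (rotation vector, rad) and "tvec" (3), from world to camera coordinates, as OpenCV has them. Camera axes: x right, y down, z forward; pixel columns grow to the right and rows downward; lengths in m; the calibration is good to about 2 mm. A picture is of the moment at which its call begins. calibration takes no time and is no camera call.
- workorder.job_done(): hands the job in; it is judged then, once.
The state is a dict: "time": time; "q": joint angles; "qd": joint speeds; "joint_efforts": joint torques, N m; "ee_pos": TCP position; "tcp_rot": TCP orientation; "wrist_force": force on the tool from outside, world axes, zero at the start; "torque": the same for the moment, N m; "opening": finger opening in m; "grasp_force": force on a finger pad.
Only numpy, scipy, OpenCV 4.12 (cv2) and the standard library are available. Lean on these libraries where they do the work, as an engineer would, in place of code of your own. Each camera call takes 0.05 s, during which the arm holds its last target. There are 200 camera calls.

## Working session

There is one attempt and no reset: what is moved stays moved. The work goes in short steps, Python scripts to look and compute and a tool call to move; the robot and the scene stay as the last step left them, time stands still between calls to the robot, and variables do not carry over. Pictures are saved under pics/ and viewed, at most 10 in all, crops included, and the job is handed in when it is done.

Besides the shell and the picture viewer there is one more tool, called after ">>>" in YAML: its name, and indented under it one key for each argument. play_rows: Moves the arm, as the interface text tells. Its arguments: {"type":"object","properties":{"increments":{"type":"array"},"grip_force":{"type":"number"}},"required":["increments"]}

```bash
mkdir -p pics; cat > h.py <<'E'
import numpy as np, cv2
from workcell import telemetry, camera, calibration, workorder
def cal(n):
    c=calibration(n); R=cv2.Rodrigues(np.array(c["rvec"],float))[0]; t=np.array(c["tvec"],float).ravel()
    f=210/np.tan(np.radians(c["vertical_fov"]/2)); return c,R,t,f
def ray(n,uv):
    c,R,t,f=cal(n); d=np.array([(uv[0]-c["cx"])/f,(uv[1]-c["cy"])/f]); s=d.copy()
    for _ in range(20): s=d/(1+c["k1"]*(s@s))
    return -R.T@t, R.T@np.array([s[0],s[1],1])
def onz(n,uv,z):
    o,d=ray(n,uv); return o+d*(z-o[2])/d[2]
def proj(n,p):
    c,R,t,f=cal(n); q=R@np.array(p)+t; s=q[:2]/q[2]; s=s*(1+c["k1"]*(s@s)); return s*f+[c["cx"],c["cy"]]
def bydepth(n,uv,D):
    o,d=ray(n,uv); return o+d*D
E
python3 - <<'E'
from h import *
print(telemetry.get_obs())
for n in("top","side"):
    im,D=camera(n); cv2.imwrite(f"pics/{n}0.png",im[:,:,::-1]); np.savez(f"{n}0.npz",im=im,D=D)
    print(n,ray(n,(280,210)))
    h=cv2.cvtColor(im,cv2.COLOR_RGB2HSV)
    m=cv2.inRange(h,(20,110,80),(36,255,255))
    k,l,s,c=cv2.connectedComponentsWithStats(m)
    for i in range(1,k):
        if s[i,4]>80:
            vs,us=np.where(l==i); P=np.array([bydepth(n,(u,v),D[v,u]) for u,v in list(zip(us,vs))[::7]])
            print(s[i],c[i],np.median(P,0), "onz",onz(n,c[i],.126))
E
```

```text
{'time': 0.0, 'q': array([-7.39669974e+01,  5.01182341e+00,  1.00327348e+01,  9.50992427e+01,
       -1.17558198e-03,  9.00000590e+01]), 'qd': array([ 0.11500625, -0.03736555,  0.04528998, -0.04168691, -0.02521584,
        0.05648049]), 'joint_efforts': array([-1.12739239e-03, -5.20392931e+01,  4.64798212e+01,  1.63098442e-02,
       -9.06176723e-06, -1.04272362e-05]), 'ee_pos': array([ 0.15183242, -0.52837525,  0.22636074]), 'tcp_rot': array([-1.79921669e+02,  1.17566160e-03,  1.60329452e+01]), 'wrist_force': array([ 0.6448902 , -0.75635339,  0.31826068]), 'torque': array([ 0.02552733, -0.00177046,  0.02358925]), 'grasp_force': 0.0, 'opening': 0.08549169479786521}
top (array([0.36677539, 0.19402135, 0.94042382]), array([ 0.22562503,  0.01280529, -0.97425364]))
[270 178  55  45 430] [294.47906977 200.92790698] [0.57928997 0.17446906 0.12310277] onz [0.57619406 0.17840644 0.126     ]
side (array([0.28574134, 0.78558517, 0.64094341]), array([ 0.3248445 , -0.70065128, -0.6356644 ]))
[ 252  179   48   35 1271] [275.39339103 195.41856806] [0.5754621  0.17885188 0.1261056 ] onz [0.57461215 0.1823506  0.126     ]
[113 360  62  44 509] [149.58153242 391.58349705] [0.59980122 0.56650815 0.01266502] onz [0.54989413 0.60381457 0.126     ]
```

```bash
python3 - <<'E'
import cv2,numpy as np
a=cv2.imread("pics/top0.png");b=cv2.imread("pics/side0.png")
cv2.imwrite("pics/both.png",np.hstack([cv2.resize(a[90:330,180:420],(400,400)),cv2.resize(b[90:330,150:390],(400,400))]))
E
```

```text
(no output)
```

View pics/both.png

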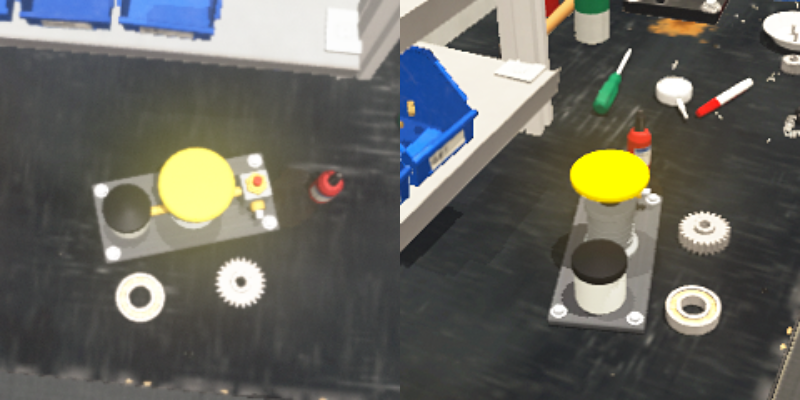

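View pics/side0.png

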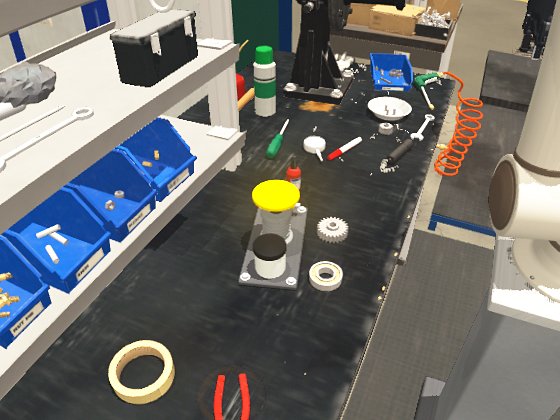

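View pics/top0.png

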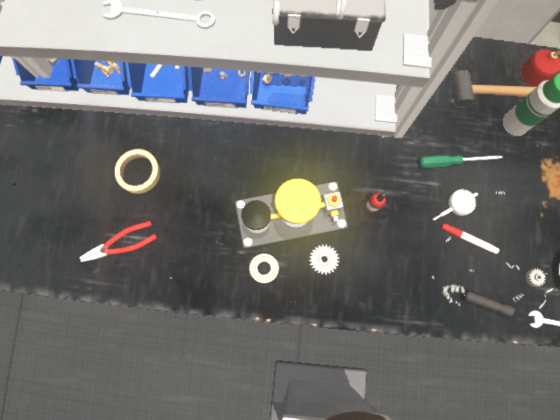

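Top view: the yellow pad is centred near (298,201), the black lid near (257,216), the red pin near (334,200), the bottle near (376,202) and the gear near (324,259). The bearing is near (264,268). The shelf lies behind the pump, with its edge around rows 95–130.

```bash
python3 - <<'E'
from h import *
T=np.load("top0.npz");im,D=T["im"],T["D"]
h=cv2.cvtColor(im,cv2.COLOR_RGB2HSV)
for (n,uv) in dict(pad=(298,201),lid=(257,215),pin=(334,199),shelf1=(330,118),shelf2=(380,128),shelfup=(200,50),shelfup2=(400,65),bin=(280,95)).items():
    print(n,bydepth("top",uv,D[uv[1],uv[0]]).round(3),h[uv[1],uv[0]])
S=np.load("side0.npz");ims,Ds=S["im"],S["D"]
for nm,I,dep in(("top",im,D),("side",ims,Ds)):
    hh=cv2.cvtColor(I,cv2.COLOR_RGB2HSV)
    P=[]
    for v in range(150,240):
        for u in range(230,345):
            p=bydepth(nm,(u,v),dep[v,u])
            if abs(p[2]-.126)<.006 and 18<hh[v,u,0]<40 and np.hypot(p[0]-.576,p[1]-.18)<.08: P.append(p)
    P=np.array(P); c,r=cv2.minEnclosingCircle(P[:,:2].astype(np.float32)); print(nm,len(P),P.mean(0),c,r)
P=[]
for v in range(190,245):
    for u in range(230,285):
        p=bydepth("top",(u,v),D[v,u])
        if abs(p[2]-.076)<.006: P.append(p)
P=np.array(P); print("lid",len(P),P.mean(0),cv2.minEnclosingCircle(P[:,:2].astype(np.float32)))
m=cv2.inRange(h,(0,120,60),(9,255,255))|cv2.inRange(h,(171,120,60),(180,255,255))
v,u=np.where(m[185:215,320:348]); print("pin red",u.min()+320,u.max()+320,v.min()+185,v.max()+185,u.mean()+320,v.mean()+185, onz("top",(u.mean()+320,v.mean()+185),.088))
E
```

```text
pad [0.577 0.172 0.126] [ 30 104 255]
lid [0.552 0.251 0.074] [ 25  50 112]
pin [0.6   0.097 0.08 ] [  6 144 255]
shelf1 [0.762 0.12  0.117] [ 18   5 236]
shelf2 [0.749 0.017 0.121] [ 19   9 230]
shelfup [0.762 0.357 0.328] [ 30   6 237]
shelfup2 [0.766 0.032 0.328] [ 30   6 237]
bin [0.804 0.228 0.119] [110 160 237]Traceback (most recent call last):
  File "<stdin>", line 12, in <module>
  File "h.py", line 15, in bydepth
    o,d=ray(n,uv); return o+d*D
        ~~~^^^^^^
  File "h.py", line 7, in ray
    c,R,t,f=cal(n); d=np.array([(uv[0]-c["cx"])/f,(uv[1]-c["cy"])/f]); s=d.copy()
            ~~~^^^
  File "h.py", line 4, in cal
    c=calibration(n); R=cv2.Rodrigues(np.array(c["rvec"],float))[0]; t=np.array(c["tvec"],float).ravel()
ValueError: time passes only in moves, steps and waits
```

>>> play_rows:
  increments:
    - [[0,0,0],[0,0,-5],1]
    - [[0,0,0],[0,0,-5],1]
  grip_force: 40

```text
time: 0.3
ee_pos: [0.1519, -0.5285, 0.2267]
tcp_rot: [-180.0, -0.0, 21.1]
wrist_force: [0.9, -0.1, -1.0]
opening: 0.0586
grasp_force: 0.0
```

```bash
python3 - <<'E'
from h import *
o=telemetry.get_obs();print(o["q"],o["tcp_rot"],o["ee_pos"],o["opening"])
E
```

```text
[-7.39677484e+01  4.99467898e+00  1.00551031e+01  9.50986199e+01
 -1.03815588e-03  8.49198992e+01] [-1.79961862e+02 -2.34809484e-03  2.11123520e+01] [ 0.15185991 -0.5284945   0.2267256 ] 0.05858686081348321
```

```bash
sed -i 's/^def cal/import functools\n@functools.lru_cache\ndef cal/' h.py; python3 - <<'E'
from h import *
T=np.load("top0.npz");S=np.load("side0.npz")
def pts(nm,z,c0,rad,ylw):
    I,dep=(T if nm=="top" else S)["im"],(T if nm=="top" else S)["D"]
    hh=cv2.cvtColor(I,cv2.COLOR_RGB2HSV);P=[]
    for v in range(150,285):
        for u in range(230,345):
            p=bydepth(nm,(u,v),dep[v,u])
            if abs(p[2]-z)<.006 and (not ylw or 18<hh[v,u,0]<40) and np.hypot(p[0]-c0[0],p[1]-c0[1])<rad: P.append(p)
    P=np.array(P);c,r=cv2.minEnclosingCircle(P[:,:2].astype(np.float32));print(nm,z,len(P),P.mean(0).round(4),np.round(c,4),round(r,4))
for n in("top","side"):
    pts(n,.126,(.576,.178),.08,1); pts(n,.076,(.552,.255),.05,0)
I=T["im"];h=cv2.cvtColor(I,cv2.COLOR_RGB2HSV)
m=cv2.inRange(h,(0,120,60),(9,255,255))|cv2.inRange(h,(171,120,60),(180,255,255))
v,u=np.where(m[185:215,320:348]); print("pin",u.mean()+320,v.mean()+185,len(u),onz("top",(u.mean()+320,v.mean()+185),.085))
E
```

```text
top 0.126 1583 [0.5784 0.1724 0.1246] [0.5793 0.1721] 0.0451
top 0.076 609 [0.5539 0.2545 0.0729] [0.554  0.2542] 0.0311
side 0.126 1126 [0.5755 0.1788 0.1258] [0.5769 0.1758] 0.0452
side 0.076 645 [0.5517 0.2586 0.074 ] [0.5531 0.2557] 0.0319
pin 334.0 198.0 19 [0.60086622 0.09747048 0.085     ]
```

>>> play_rows:
  increments:
    - [[649,-504,0],[0,0,-88],1]
    - [[649,-504,0],[0,0,-88],1]
    - [[649,-504,0],[0,0,-88],1]
    - [[649,-504,0],[0,0,-88],1]
    - [[649,-504,0],[0,0,-88],1]
    - [[649,-504,0],[0,0,-88],1]
    - [[649,-504,0],[0,0,-88],1]
    - [[649,-504,0],[0,0,-88],1]
    - [[649,-504,0],[0,0,-88],1]
    - [[649,-504,0],[0,0,-88],1]
    - [[649,-504,0],[0,0,-88],1]
    - [[649,-504,0],[0,0,-88],1]
    - [[649,-504,0],[0,0,-88],1]
    - [[649,-504,0],[0,0,-88],1]
    - [[649,-504,0],[0,0,-88],1]
    - [[649,-504,0],[0,0,-88],1]
    - [[649,-504,0],[0,0,-88],1]
    - [[649,-504,0],[0,0,-88],1]
    - [[649,-504,40],[0,0,-88],1]
    - [[649,-504,40],[0,0,-88],1]

```text
time: 2.3
ee_pos: [0.5744, 0.1737, 0.1818]
tcp_rot: [-179.5, -0.0, 108.9]
wrist_force: [-0.2, -0.1, -0.8]
opening: -0.0003
grasp_force: 0.0
```

```bash
python3 - <<'E'
from h import *
o=telemetry.get_obs();print(o["q"],o["tcp_rot"],o["ee_pos"],o["opening"],o["wrist_force"])
a,_=camera("top");b,_=camera("side")
cv2.imwrite("pics/over.png",np.hstack([cv2.resize(a[130:290,220:380],(400,400)),cv2.resize(b[130:290,200:360],(400,400))])[:,:,::-1])
E
```

```text
[ 1.68259695e+01  1.17601800e+01  1.26297814e+01  9.13576134e+01
 -9.31641747e-03  8.78928376e+01] [-1.79511975e+02 -8.63353733e-03  1.08933135e+02] [0.57444446 0.17367002 0.1817671 ] -0.00025865645207407795 [-0.2278291  -0.05247444 -0.77707785]
```

View pics/over.png

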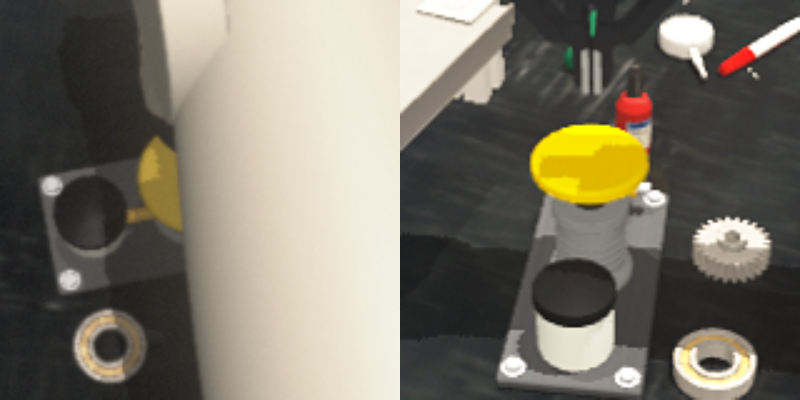

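Side crop: the shut fingertips at crop (592,92) look higher or farther back than I expected, so I'll check this by projection.

```bash
python3 - <<'E'
from h import *
for p in [(.574,.174,.163),(.574,.174,.182),(.577,.174,.126)]:
    q=proj("side",p); print(p,q,(q-[200,130])*2.5)
b,D=camera("side")
for u,v in [(436,166),(435,164),(437,162),(436,158),(438,155)]:
    pass
for v in range(150,172,2):
    print(v,[bydepth("side",(u,v),D[v,u]).round(3).tolist() for u in (434,437,440)] if 0 else [bydepth("side",(u,v),D[v,u]).round(3).tolist() for u in (433-199+0,436,439-200)][2])
E
```

```text
(0.574, 0.174, 0.163) [277.31811879 177.0115869 ] [193.29529697 117.52896724]
(0.574, 0.174, 0.182) [277.19343438 168.44418012] [192.98358595  96.11045031]
(0.577, 0.174, 0.126) [276.11097677 192.64077238] [190.27744194 156.60193095]
150 [0.764, -0.015, 0.066]
152 [0.783, -0.045, 0.039]
154 [0.784, -0.046, 0.032]
156 [0.783, -0.044, 0.027]
158 [0.785, -0.047, 0.019]
160 [0.783, -0.042, 0.017]
162 [0.783, -0.043, 0.01]
164 [0.786, -0.046, 0.001]
166 [0.782, -0.038, 0.001]
168 [0.777, -0.03, 0.001]
170 [0.773, -0.023, 0.0]
```

```bash
python3 - <<'E'
from h import *
b,D=camera("side")
for v in range(150,186,2):
    print(v,[bydepth("side",(u,v),D[v,u]).round(3).tolist() for u in (274,277,280)],b[v,277])
cv2.imwrite("pics/tip.png",cv2.resize(b[130:210,230:330],(800,600),interpolation=2)[:,:,::-1])
E
```

```text
150 [[0.574, 0.186, 0.228], [0.57, 0.183, 0.227], [0.566, 0.178, 0.225]] [177 173 164]
152 [[0.574, 0.185, 0.223], [0.569, 0.185, 0.224], [0.566, 0.179, 0.222]] [176 172 163]
154 [[0.573, 0.188, 0.221], [0.57, 0.183, 0.219], [0.566, 0.178, 0.217]] [177 173 165]
156 [[0.575, 0.185, 0.215], [0.57, 0.183, 0.215], [0.566, 0.178, 0.213]] [176 173 164]
158 [[0.574, 0.186, 0.212], [0.569, 0.184, 0.211], [0.566, 0.178, 0.209]] [175 172 162]
160 [[0.575, 0.185, 0.207], [0.57, 0.182, 0.206], [0.566, 0.179, 0.205]] [177 173 163]
162 [[0.575, 0.184, 0.202], [0.57, 0.183, 0.203], [0.566, 0.179, 0.201]] [174 171 162]
164 [[0.575, 0.186, 0.199], [0.57, 0.184, 0.199], [0.689, -0.087, 0.002]] [175 172 162]
166 [[0.7, -0.074, 0.001], [0.694, -0.08, -0.001], [0.687, -0.083, -0.001]] [95 93 88]
168 [[0.697, -0.067, 0.0], [0.69, -0.072, -0.001], [0.683, -0.073, -0.0]] [67 67 65]
170 [[0.693, -0.06, -0.001], [0.685, -0.061, 0.001], [0.679, -0.066, -0.001]] [77 74 70]
172 [[0.688, -0.048, 0.002], [0.682, -0.054, -0.0], [0.676, -0.059, -0.002]] [96 94 87]
174 [[0.687, -0.047, -0.003], [0.679, -0.047, -0.001], [0.672, -0.05, -0.001]] [79 78 72]
176 [[0.682, -0.036, -0.001], [0.675, -0.039, -0.001], [0.669, -0.044, -0.002]] [60 61 54]
178 [[0.678, -0.028, -0.0], [0.672, -0.032, -0.001], [0.665, -0.034, -0.0]] [54 53 57]
180 [[0.597, 0.14, 0.127], [0.592, 0.137, 0.126], [0.587, 0.134, 0.126]] [255 255   0]
182 [[0.596, 0.144, 0.125], [0.589, 0.145, 0.128], [0.585, 0.139, 0.125]] [255 255   0]
184 [[0.592, 0.152, 0.127], [0.587, 0.148, 0.126], [0.582, 0.146, 0.126]] [249 228   0]
```

View pics/tip.png

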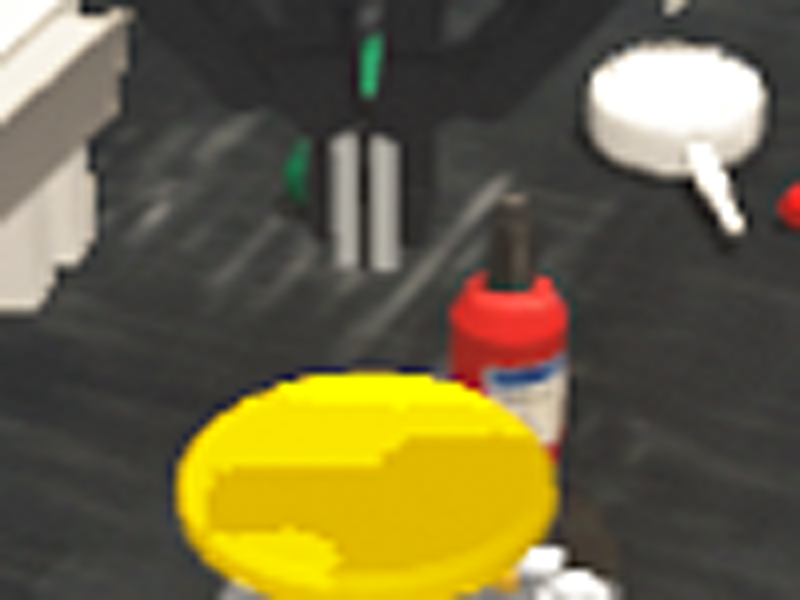

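The tips measure about z≈0.19, above the reported TCP. I'll descend slowly and go by force.

>>> play_rows:
  increments:
    - [[0,0,10],[0,0,0],1]
    - [[0,0,20],[0,0,0],1]
    - [[0,0,25],[0,0,0],1]
    - [[0,0,30],[0,0,0],1]
    - [[0,0,30],[0,0,0],1]

```text
time: 3.0
ee_pos: [0.5764, 0.1746, 0.1561]
tcp_rot: [-179.9, -0.0, 109.0]
wrist_force: [-0.0, 0.5, 0.7]
opening: 0.0002
grasp_force: 0.0
```

```bash
python3 - <<'E'
from h import *
o=telemetry.get_obs();print(o["q"],o["ee_pos"],o["wrist_force"])
b,D=camera("side")
for v in range(160,200,2):
    print(v,[bydepth("side",(u,v),D[v,u]).round(3).tolist() for u in (274,277)],b[v,277])
E
```

```text
[1.68540536e+01 1.14123143e+01 9.39901713e+00 8.80607928e+01
 9.56000829e-06 8.78229405e+01] [0.5764403  0.1746312  0.15614595] [-0.04635993  0.49741436  0.71643207]
160 [[0.574, 0.187, 0.208], [0.569, 0.185, 0.208]] [48 47 45]
162 [[0.574, 0.187, 0.204], [0.568, 0.187, 0.205]] [47 44 43]
164 [[0.575, 0.184, 0.197], [0.57, 0.182, 0.198]] [140 137 130]
166 [[0.575, 0.186, 0.195], [0.569, 0.186, 0.196]] [175 172 162]
168 [[0.575, 0.185, 0.189], [0.57, 0.183, 0.19]] [162 158 149]
170 [[0.575, 0.185, 0.185], [0.57, 0.183, 0.185]] [157 152 143]
172 [[0.574, 0.187, 0.183], [0.569, 0.185, 0.183]] [157 153 144]
174 [[0.575, 0.187, 0.178], [0.57, 0.184, 0.177]] [158 153 144]
176 [[0.576, 0.185, 0.172], [0.569, 0.185, 0.174]] [157 153 144]
178 [[0.575, 0.186, 0.168], [0.57, 0.184, 0.169]] [158 153 145]
180 [[0.576, 0.185, 0.163], [0.57, 0.183, 0.164]] [118 114 132]
182 [[0.595, 0.146, 0.127], [0.59, 0.143, 0.127]] [255 255   0]
184 [[0.592, 0.151, 0.126], [0.587, 0.148, 0.126]] [249 228   0]
186 [[0.59, 0.157, 0.126], [0.583, 0.156, 0.128]] [250 232   0]
188 [[0.586, 0.164, 0.127], [0.581, 0.16, 0.126]] [243 215   0]
190 [[0.584, 0.169, 0.127], [0.579, 0.166, 0.126]] [222 183   0]
192 [[0.581, 0.174, 0.126], [0.576, 0.172, 0.126]] [224 185   0]
194 [[0.578, 0.18, 0.127], [0.573, 0.178, 0.127]] [224 183   0]
196 [[0.575, 0.187, 0.128], [0.572, 0.182, 0.125]] [224 185   0]
198 [[0.573, 0.191, 0.127], [0.569, 0.187, 0.125]] [224 184   0]
```

>>> play_rows:
  increments:
    - [[0,0,5],[0,0,0],1]
    - [[0,0,10],[0,0,0],1]
    - [[0,0,15],[0,0,0],1]
    - [[0,0,15],[0,0,0],1]
    - [[0,0,15],[0,0,0],1]

```text
time: 3.55
ee_pos: [0.5767, 0.1747, 0.1419]
tcp_rot: [-180.0, -0.0, 109.0]
wrist_force: [-0.4, -0.1, -0.2]
opening: -0.0001
grasp_force: 0.0
```

```bash
python3 - <<'E'
from h import *
b,D=camera("side")
for v in range(168,210,2):
    print(v,[bydepth("side",(u,v),D[v,u]).round(3).tolist() for u in (274,277)],b[v,277])
o=telemetry.get_obs();print(o["q"],o["ee_pos"],o["wrist_force"])
E
```

```text
168 [[0.575, 0.186, 0.19], [0.569, 0.186, 0.192]] [48 46 43]
170 [[0.577, 0.181, 0.182], [0.57, 0.183, 0.185]] [91 90 85]
172 [[0.575, 0.186, 0.182], [0.571, 0.182, 0.18]] [176 173 163]
174 [[0.574, 0.187, 0.178], [0.57, 0.183, 0.177]] [175 172 163]
176 [[0.575, 0.186, 0.173], [0.57, 0.184, 0.173]] [161 157 148]
178 [[0.575, 0.186, 0.168], [0.57, 0.185, 0.169]] [157 153 144]
180 [[0.576, 0.184, 0.163], [0.569, 0.185, 0.165]] [157 153 145]
182 [[0.576, 0.185, 0.159], [0.571, 0.183, 0.158]] [158 153 145]
184 [[0.576, 0.185, 0.154], [0.57, 0.183, 0.154]] [158 153 145]
186 [[0.576, 0.184, 0.149], [0.57, 0.184, 0.15]] [144 143 146]
188 [[0.586, 0.163, 0.127], [0.582, 0.16, 0.126]] [222 183   0]
190 [[0.584, 0.169, 0.127], [0.579, 0.166, 0.126]] [224 185   0]
192 [[0.581, 0.175, 0.127], [0.576, 0.173, 0.127]] [225 185   0]
194 [[0.578, 0.18, 0.127], [0.574, 0.177, 0.126]] [223 184   0]
196 [[0.575, 0.187, 0.127], [0.571, 0.183, 0.126]] [223 183   0]
198 [[0.574, 0.19, 0.126], [0.569, 0.188, 0.126]] [223 184   0]
200 [[0.571, 0.196, 0.126], [0.566, 0.194, 0.126]] [224 185   0]
202 [[0.568, 0.202, 0.127], [0.563, 0.2, 0.127]] [224 184   0]
204 [[0.566, 0.208, 0.127], [0.561, 0.204, 0.126]] [224 186   0]
206 [[0.563, 0.213, 0.127], [0.558, 0.21, 0.126]] [235 201   0]
208 [[0.562, 0.216, 0.125], [0.558, 0.212, 0.123]] [240 211   0]
[1.68523968e+01 1.13418164e+01 7.77577461e+00 8.64338176e+01
 3.72485398e-04 8.78230099e+01] [0.57677765 0.17471711 0.14215729] [0.10483101 0.04776992 0.64387861]
```

The tips do sit about 6 mm above the reported TCP, with no contact yet. Continuing by force.

>>> play_rows:
  increments:
    - [[0,0,8],[0,0,0],1]
    - [[0,0,16],[0,0,0],1]
    - [[0,0,20],[0,0,0],1]
    - [[0,0,20],[0,0,0],1]
    - [[0,0,20],[0,0,0],1]

```text
time: 4.1
ee_pos: [0.5767, 0.1747, 0.1221]
tcp_rot: [-180.0, -0.0, 109.0]
wrist_force: [-0.9, -0.1, 1.2]
opening: 0.0001
grasp_force: 0.0
```

>>> play_rows:
  increments:
    - [[0,0,3],[0,0,0],1]
    - [[0,0,5],[0,0,0],1]
    - [[0,0,5],[0,0,0],1]
    - [[0,0,5],[0,0,0],1]

```text
time: 4.5
ee_pos: [0.5769, 0.1748, 0.1183]
tcp_rot: [179.9, 0.0, 109.0]
wrist_force: [-3.8, -0.5, 10.2]
opening: -0.0001
grasp_force: 5.0
```

>>> play_rows:
  increments:
    - [[0,0,6],[0,0,0],1]
    - [[0,0,12],[0,0,0],1]
    - [[0,0,17],[0,0,0],1]
    - [[0,0,20],[0,0,0],1]
    - [[0,0,20],[0,0,0],1]

```text
time: 5.0
ee_pos: [0.5769, 0.1748, 0.0998]
tcp_rot: [179.9, 0.0, 109.0]
wrist_force: [-7.7, -2.0, 20.1]
opening: -0.0003
grasp_force: 9.6
```

>>> play_rows:
  increments:
    - [[0,0,2],[0,0,0],1]
    - [[0,0,4],[0,0,0],1]
    - [[0,0,4],[0,0,0],1]

```text
time: 5.3
ee_pos: [0.5771, 0.1748, 0.0996]
tcp_rot: [179.7, 0.0, 109.0]
wrist_force: [-18.0, -5.2, 43.0]
opening: -0.0002
grasp_force: 21.6
```

The stop is at about 0.0996. Now I'll release and repeat the strokes.

>>> play_rows:
  increments:
    - [[0,0,-15],[0,0,0],1]
    - [[0,0,-37],[0,0,0],1]
    - [[0,0,-37],[0,0,0],1]
    - [[0,0,-37],[0,0,0],1]
    - [[0,0,-37],[0,0,0],1]
    - [[0,0,-37],[0,0,0],1]
    - [[0,0,-37],[0,0,0],1]
    - [[0,0,-37],[0,0,0],1]
    - [[0,0,-30],[0,0,0],1]
    - [[0,0,-24],[0,0,0],1]
    - [[0,0,-18],[0,0,0],1]
    - [[0,0,-12],[0,0,0],1]
    - [[0,0,-6],[0,0,0],1]
    - [[0,0,-3],[0,0,0],1]
    - [[0,0,-1],[0,0,0],1]
    - [[0,0,-1],[0,0,0],1]
    - [[0,0,-1],[0,0,0],1]

```text
time: 7.0
ee_pos: [0.5774, 0.1749, 0.0996]
tcp_rot: [179.7, 0.0, 109.0]
wrist_force: [-13.3, -4.2, 38.2]
opening: 0.0001
grasp_force: 19.1
```

>>> play_rows:
  increments:
    - [[0,0,-15],[0,0,0],1]
    - [[0,0,-36],[0,0,0],1]
    - [[0,0,-36],[0,0,0],1]
    - [[0,0,-36],[0,0,0],1]
    - [[0,0,-36],[0,0,0],1]
    - [[0,0,-36],[0,0,0],1]
    - [[0,0,-36],[0,0,0],1]
    - [[0,0,-36],[0,0,0],1]

```text
time: 7.8
ee_pos: [0.5766, 0.1747, 0.1296]
tcp_rot: [-180.0, -0.0, 109.0]
wrist_force: [0.9, -0.1, 0.5]
opening: -0.0001
grasp_force: 0.0
```

```bash
python3 - <<'E'
from h import *
print(telemetry.get_obs()["ee_pos"])
a,_=camera("top");b,D=camera("side")
print(D[196,274],bydepth("side",(274,200),D[200,274]))
for n,im in(("top",a),("side",b)): print(n,proj(n,(.600,.097,.1)),proj(n,(.6,.097,.124)))
cv2.imwrite("pics/s2.png",np.hstack([cv2.resize(a[150:250,290:390],(400,400)),cv2.resize(b[140:240,240:340],(400,400))])[:,:,::-1])
E
```

```text
[0.57660203 0.17469992 0.1296127 ]
0.84355235 [0.57020344 0.19787018 0.12763833]
top [335.17531646 196.55539299] [336.80471351 193.42397505]
side [281.86060726 179.29325741] [281.79249704 169.68316039]
```

View pics/s2.png

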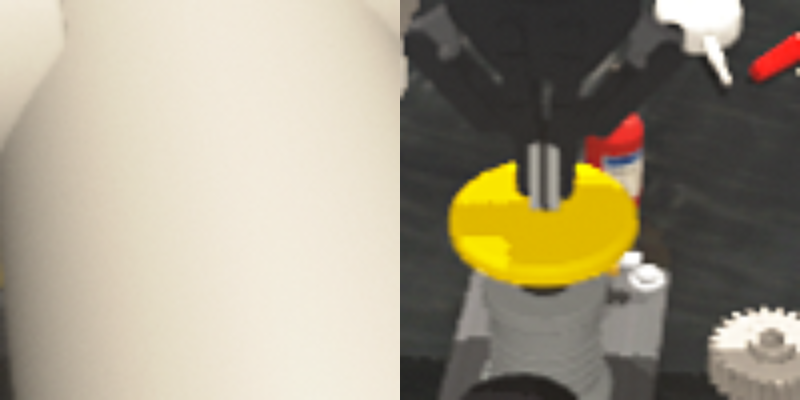

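The pad springs fully up (z 0.127). The pin is hidden behind the pad in the side view and by the arm in the top view. Four more strokes, then I'll back off and look.

>>> play_rows:
  increments:
    - [[0,0,7],[0,0,0],1]
    - [[0,0,13],[0,0,0],1]
    - [[0,0,19],[0,0,0],1]
    - [[0,0,25],[0,0,0],1]
    - [[0,0,30],[0,0,0],1]
    - [[0,0,34],[0,0,0],1]
    - [[0,0,36],[0,0,0],1]
    - [[0,0,36],[0,0,0],1]
    - [[0,0,36],[0,0,0],1]
    - [[0,0,15],[0,0,0],1]
    - [[0,0,0],[0,0,0],1]
    - [[0,0,0],[0,0,0],1]
    - [[0,0,0],[0,0,0],1]
    - [[0,0,0],[0,0,0],1]
    - [[0,0,0],[0,0,0],1]
    - [[0,0,0],[0,0,0],1]
    - [[0,0,0],[0,0,0],1]

```text
time: 9.6
ee_pos: [0.5766, 0.1747, 0.1296]
tcp_rot: [-180.0, -0.0, 109.0]
wrist_force: [0.1, 0.1, 0.9]
opening: -0.0003
grasp_force: 0.0
```

>>> play_rows:
  increments:
    - [[0,0,7],[0,0,0],1]
    - [[0,0,13],[0,0,0],1]
    - [[0,0,19],[0,0,0],1]
    - [[0,0,25],[0,0,0],1]
    - [[0,0,30],[0,0,0],1]
    - [[0,0,34],[0,0,0],1]
    - [[0,0,36],[0,0,0],1]
    - [[0,0,36],[0,0,0],1]
    - [[0,0,36],[0,0,0],1]
    - [[0,0,15],[0,0,0],1]
    - [[0,0,0],[0,0,0],1]
    - [[0,0,0],[0,0,0],1]
    - [[0,0,0],[0,0,0],1]
    - [[0,0,0],[0,0,0],1]
    - [[0,0,0],[0,0,0],1]
    - [[0,0,0],[0,0,0],1]
    - [[0,0,0],[0,0,0],1]

```text
time: 11.3
ee_pos: [0.5766, 0.1747, 0.1296]
tcp_rot: [-180.0, -0.0, 109.0]
wrist_force: [0.5, 0.1, -0.8]
opening: 0.0001
grasp_force: 0.0
```

>>> play_rows:
  increments:
    - [[0,0,7],[0,0,0],1]
    - [[0,0,13],[0,0,0],1]
    - [[0,0,19],[0,0,0],1]
    - [[0,0,25],[0,0,0],1]
    - [[0,0,30],[0,0,0],1]
    - [[0,0,34],[0,0,0],1]
    - [[0,0,36],[0,0,0],1]
    - [[0,0,36],[0,0,0],1]
    - [[0,0,36],[0,0,0],1]
    - [[0,0,15],[0,0,0],1]
    - [[0,0,0],[0,0,0],1]
    - [[0,0,0],[0,0,0],1]
    - [[0,0,0],[0,0,0],1]
    - [[0,0,0],[0,0,0],1]
    - [[0,0,0],[0,0,0],1]
    - [[0,0,0],[0,0,0],1]
    - [[0,0,0],[0,0,0],1]

```text
time: 13.0
ee_pos: [0.5766, 0.1747, 0.1296]
tcp_rot: [-180.0, -0.0, 109.0]
wrist_force: [-0.1, 0.2, -0.2]
opening: 0.0002
grasp_force: 0.0
```

>>> play_rows:
  increments:
    - [[0,0,7],[0,0,0],1]
    - [[0,0,13],[0,0,0],1]
    - [[0,0,19],[0,0,0],1]
    - [[0,0,25],[0,0,0],1]
    - [[0,0,30],[0,0,0],1]
    - [[0,0,34],[0,0,0],1]
    - [[0,0,36],[0,0,0],1]
    - [[0,0,36],[0,0,0],1]
    - [[0,0,36],[0,0,0],1]

```text
time: 13.9
ee_pos: [0.5774, 0.1749, 0.0996]
tcp_rot: [179.7, 0.0, 109.0]
wrist_force: [-13.4, -3.3, 37.2]
opening: -0.0002
grasp_force: 19.1
```

>>> play_rows:
  increments:
    - [[0,0,-20],[0,0,0],1]
    - [[0,0,-60],[0,0,0],1]
    - [[0,0,-100],[0,0,0],1]
    - [[0,0,-130],[0,0,0],1]
    - [[0,0,-130],[0,0,0],1]
    - [[-30,-35,-130],[0,0,0],1]
    - [[-60,-70,-130],[0,0,0],1]
    - [[-90,-105,-130],[0,0,0],1]
    - [[-120,-139,-130],[0,0,0],1]
    - [[-150,-174,-130],[0,0,0],1]
    - [[-180,-209,-130],[0,0,0],1]
    - [[-210,-244,-130],[0,0,0],1]
    - [[-240,-279,-130],[0,0,0],1]
    - [[-270,-314,-130],[0,0,0],1]
    - [[-300,-348,-130],[0,0,0],1]
    - [[-330,-383,-130],[0,0,0],1]
    - [[-359,-417,-130],[0,0,0],1]
    - [[-359,-417,-130],[0,0,0],1]
    - [[-359,-417,-130],[0,0,0],1]

```text
time: 15.8
ee_pos: [0.2989, -0.3011, 0.223]
tcp_rot: [-180.0, -0.1, 108.9]
wrist_force: [-0.4, 0.6, -0.3]
opening: -0.0
grasp_force: 0.0
```

```bash
python3 - <<'E'
from h import *
a,D=camera("top");b,Ds=camera("side")
for v in range(180,206,2): print(v,[bydepth("top",(u,v),D[v,u])[2].round(3) for u in range(328,346,2)])
print("pad",bydepth("top",(298,201),D[201,298]),bydepth("side",(275,195),Ds[195,275]))
h0=np.load("top0.npz")["im"].astype(int)
cv2.imwrite("pics/end.png",np.hstack([cv2.resize(a[165:225,305:365],(400,400)),cv2.resize(a[150:290,240:380],(400,400))])[:,:,::-1])
E
```

```text
180 [np.float64(-0.002), np.float64(-0.001), np.float64(-0.001), np.float64(-0.003), np.float64(-0.002), np.float64(-0.002), np.float64(-0.002), np.float64(-0.002), np.float64(-0.002)]
182 [np.float64(-0.002), np.float64(0.008), np.float64(0.008), np.float64(0.007), np.float64(0.008), np.float64(-0.003), np.float64(-0.005), np.float64(-0.003), np.float64(-0.001)]
184 [np.float64(0.014), np.float64(0.01), np.float64(0.015), np.float64(0.017), np.float64(0.012), np.float64(-0.002), np.float64(-0.002), np.float64(-0.003), np.float64(-0.003)]
186 [np.float64(0.008), np.float64(0.011), np.float64(0.016), np.float64(0.015), np.float64(0.009), np.float64(0.008), np.float64(-0.002), np.float64(-0.0), np.float64(-0.001)]
188 [np.float64(0.01), np.float64(0.009), np.float64(0.012), np.float64(0.014), np.float64(0.01), np.float64(0.008), np.float64(-0.001), np.float64(-0.002), np.float64(0.0)]
190 [np.float64(0.009), np.float64(0.007), np.float64(0.008), np.float64(0.007), np.float64(0.122), np.float64(0.123), np.float64(-0.001), np.float64(-0.004), np.float64(-0.002)]
192 [np.float64(0.01), np
[... 577 characters left out ...]
091), np.float64(0.099), np.float64(0.069), np.float64(0.059), np.float64(-0.003), np.float64(0.001)]
200 [np.float64(0.067), np.float64(0.07), np.float64(0.073), np.float64(0.081), np.float64(0.08), np.float64(0.069), np.float64(0.066), np.float64(0.002), np.float64(0.001)]
202 [np.float64(0.064), np.float64(0.068), np.float64(0.068), np.float64(0.068), np.float64(0.069), np.float64(0.064), np.float64(0.062), np.float64(0.059), np.float64(-0.001)]
204 [np.float64(0.058), np.float64(0.067), np.float64(0.068), np.float64(0.065), np.float64(0.068), np.float64(0.06), np.float64(0.06), np.float64(0.059), np.float64(0.001)]
pad [0.57714469 0.17152477 0.12435897] [0.57523113 0.18273018 0.12706424]
```

View pics/end.png

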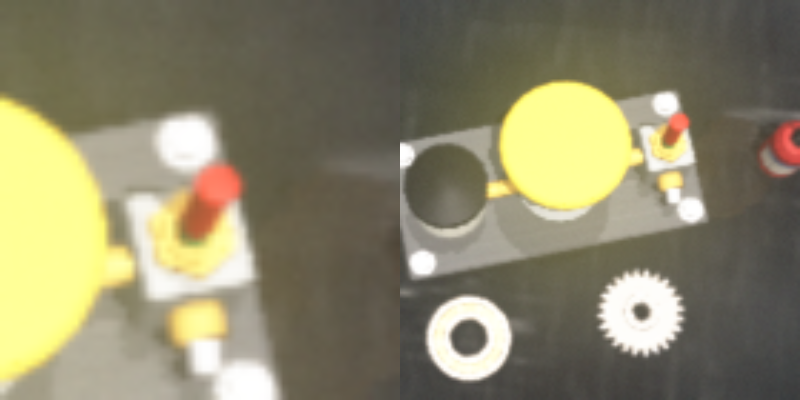

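The red pin stands tall: its tip is at z≈0.123, against 0.124 expected when fully out. The green band shows at its foot, near crop (192,238). The pad is up, and the gear, bearing and bottle are where they were.

```bash
python3 -c "
from workcell import workorder
print(workorder.job_done())"
```

```text
the job is handed in; nothing more can be done
None
```

I primed the pump with six full strokes and handed the job in: the pin is fully out (tip at about 0.123 m) with the green band showing, the pad is back up, and the arm is clear with the gear, bearing and bottle left where they stood.

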